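Sort hand clamps by shut or open jaws

ROBOT

A 7-joint arm with a two-finger parallel gripper is mounted at the origin on a cart in front of the work surface, level with it; the furniture and walls round the work are solid. World frame = base frame: x ahead of the robot, y to its left, z up, the work surface at z = 0. Lengths are in m, angles in rad, forces in N, time in s.
With the tool pointing down it reaches from about 0.35 to 0.9 m from the base axis. Payload 8.1 kg.
Tool frame: the origin (TCP) lies between the finger pads; the fingertips stand ctrl.tips_ahead ahead of it and the grasp point (between the pads) lies 3 mm ahead of it (ctrl.tips_ahead is the distance from the TCP to the fingertips, in m); z points along the fingers, y is the direction in which the jaws open and shut (so a half turn about z gives the same grasp; the last joint's range is limited). The gripper opens to 92 mm and grips with 3 to 60 N. Pads are 19 mm wide; open, the fingers measure 130 mm over their backs; the gripper's body (75 mm by 190 mm) begins 47 mm behind the grasp point.
Start: joints at [-1.292, 0.434, 0.025, 1.573, -0.012, 1.134, -0.075], TCP at [0.233, 0.58, 0.249] pointing down, gripper open.
Joint ranges: [-2.62, 2.62], [-0.44, 2.09], [-1.27, 1.32], [0.08, 2.57], [-1.32, 4.46], [0.12, 2], [-2.74, 2.74]. Speed limits (rad/s): [2.22, 2.22, 3.01, 3.01, 3.14, 3.14, 3.14].

INTERFACE

Orientations are given as a unit quaternion [w, x, y, z].
In Python, from rig import status, viewer, ctrl, finder gives the robot as it stands. The module is installed in compiled form; this text tells all that it offers.
- The arm moves only by the tool drive_tool, never from a script. Its argument "commands" is a list of rows, each a list of 7 numbers: the finger opening in mm, from 0 to 91.8, then the shift along the tool's x, y, z in mm, then the turn, a rotation vector about the tool's x, y, z in degrees. In form: [[fingers, x, y, z, rx, ry, rz], ...]. A call has 1 to 12 rows; each row is the pose to reach, as a shift and turn from the pose commanded when the call began, along the tool's axes at that moment; what a row does not reach only later rows make up. A row lasts 1/12 s, in which the tool goes at most 41.7 mm and 7.16 degrees, less where a joint would pass 70% of its speed; a pose out of reach is approached as far as the arm can. A call with a gripper value outside its range is refused whole. The fingers move at their own pace and stop on an object; "squeeze" is the grip in N (left out, the last holds). Time passes only in rows, so rows that repeat a pose let the fingers close. It gives the time, the measured TCP pose, the force and the opening at its end, in the units of the state.
- status.state(): the state, without advancing time (a new reading comes with each control period).
- viewer.get_image(name): name is "scene" or "side" or "wrist"; returns the picture (420x560x3 uint8, blue, green, red); there is no depth.
- viewer.camera_params(name): a dict with "fx", "fy", "cx", "cy" (pixels), "eye" and "orientation" of the camera in the world; the wrist camera has in their place "mount" (4x4, takes a point from camera to tool coordinates, whose origin is the TCP and whose axes are the flange's). Camera axes: x right, y down, z forward; pixel columns grow to the right and rows downward; lengths in m; the calibration is good to about 2 mm. A picture is of the moment at which its call begins: read the wrist's pose just before it. camera_params takes no time and is no camera call.
- ctrl.job_done(): hands the job in, once; it reports no verdict.
Trained networks look in the newest picture that a camera, given by its name, has taken for a name from the list of things; names that differ only in an ending like _2 or _b are one class to them, and where a whole thing is asked for, a point or a joint stands for the part that bears it (a point fixed in the world has none). Each returns a list of dicts, best first, with "p" (0 to 1); they miss things now and then, are a little off and sometimes report something else, mostly with a low value. They report only what shows in the picture. A call takes as long as a camera call. They do not tell look-alikes from the thing itself.
- finder.find_in(camera, name): "at" ([x, y, z] in m, in the coordinates of the camera as it stood for that picture, good to about 4 mm: the middle of the surface that is visible of it).
- finder.outline_of(camera, name): "pixels" (420x560 bool, what is visible of it).
- finder.tip_of(camera, name): "at" ([x, y, z] in m, in the coordinates of the camera as it stood for that picture, good to about 4 mm: a listed point, or the origin of a listed thing).
The state is a dict: "time": time; "joints": joint angles; "qvel": joint speeds; "tau": joint torques, N m; "tool_pos": TCP position; "tcp_rot": TCP orientation; "ft_force": force on the tool from outside, world axes, zero at the start; "ft_torque": the same for the moment, N m; "width": opening from 0.0 (shut) to 1.0 (fully open).
Only numpy, scipy, OpenCV 4.12 (cv2) and the standard library are available. Lean on these libraries where they do the work, as an engineer would, in place of code of your own. Each camera call takes 0.05 s, during which the arm holds its last target.

TASK

Sort the four small hand clamps by their jaws: the two that are ratcheted shut go into the green tray to be put away, and the two that stand open go into the grey tray to have their ratchets checked. Lay each clamp flat in a bay of its own, leaving shut ones shut and open ones open. Leave the roll of masking tape and the glaze pot where they stand.

Things in the scene. Friction and masses are not known exactly. Their poses are not given: they have to be found in the camera images.
- shut_orange: Orange scissor-type hand clamp, ratcheted shut: jaw pads meet, handles close together, all locked. 118 mm long (x -60 to +58), 38 wide, about 90 g. Origin: underside of the pivot; x along to the jaws, y across, z up. Grip the black hub block at the pivot: 26 (x) x 24 (y) x 22 high, flat sides, across y, from above; arms 14 high.
- shut_blue: Blue scissor-type hand clamp, ratcheted shut: jaw pads meet, handles close together, all locked. 118 mm long (x -60 to +58), 38 wide, about 90 g. Origin: underside of the pivot; x along to the jaws, y across, z up. Grip the black hub block at the pivot: 26 (x) x 24 (y) x 22 high, flat sides, across y, from above; arms 14 high.
- open_orange: Orange scissor-type hand clamp standing open: an X, jaw tips about 40 mm apart, handles spread. 118 mm long (x -63 to +56), up to 75 wide, about 90 g. Origin: underside of the pivot; x along to the jaws, y across, z up. Grip the black hub block at the pivot: 26 (x) x 24 (y) x 22 high, flat sides, across y, from above; arms 14 high. Arms turn with light friction (0.06 N m).
- open_blue: Blue scissor-type hand clamp standing open: an X, jaw tips about 40 mm apart, handles spread. 118 mm long (x -63 to +56), up to 75 wide, about 90 g. Origin: underside of the pivot; x along to the jaws, y across, z up. Grip the black hub block at the pivot: 26 (x) x 24 (y) x 22 high, flat sides, across y, from above; arms 14 high. Arms turn with light friction (0.06 N m).
- open_orange_jaw (a joint): hinge of the second arm of the open orange-handled clamp: 0 = wide open, grows as the jaws close, 0.6 = shut; starts between 0 and 0.12 rad, open counts as below 0.3.
- open_blue_jaw (a joint): hinge of the second arm of the open blue-handled clamp: 0 = wide open, grows as the jaws close, 0.6 = shut; starts between 0 and 0.12 rad, open counts as below 0.3.
- tray_green: Green open tray, fixed, 150 (x) x 205 (y) x 14 mm high; walls 4 mm, floor 4 mm thick. A divider along x (4 thick, 14 high) makes two bays centred at y = +50 and -50 mm, each 142 (x) x 96 (y) inside: a clamp lies along x, jaws either way. Origin: centre of the underside, on the counter. For the shut clamps.
- tray_grey: Grey open tray, fixed, 150 (x) x 205 (y) x 14 mm high; walls 4 mm, floor 4 mm thick. A divider along x (4 thick, 14 high) makes two bays centred at y = +50 and -50 mm, each 142 (x) x 96 (y) inside: a clamp lies along x, jaws either way. Origin: centre of the underside, on the counter. For the open clamps.
- tape: Roll of cream masking tape lying flat, 100 mm across, 25 high; loose; origin at the centre of its underside. Not to be moved. Behind it stands a tall fixed carton, its near left corner at about x = 0.55, y = -0.19 m: keep the wrist clear of it.
- pot: Small teal glaze pot with a black lid, 48 mm across, 53 high; loose; origin at the centre of its underside. Not to be moved.
There are look-alikes about, which are no part of the job. What is shaped like the shut_blue but turquoise is not meant. Leave any red look-alike of the open_orange alone.

How it is judged:
By the outcome, as a careful person would: the job done as asked, in the order asked, and still so for the second after the job is handed in, with the robot touching nothing.
It also fails if it takes over 106 s, if anything falls off the work surface, if the arm or the gripper's body presses on something with over 40 N, if the wrist force passes 120 N, or if a joint passes its speed limit or range.

## Working session

There is one attempt and no reset: what is moved stays moved. The work goes in short steps, Python scripts to look and compute and a tool call to move; the robot and the scene stay as the last step left them, time stands still between calls to the robot, and variables do not carry over. Pictures are saved under pics/ and viewed, and the job is handed in when it is done.

Besides the shell and the picture viewer there is one more tool, called after ">>>" as name(argument=value, ...), one argument or row to a line, values as JSON. drive_tool: Moves the arm, as the interface text tells. Its arguments: {"type":"object","properties":{"commands":{"type":"array"},"squeeze":{"type":"number"}},"required":["commands"]}

```bash
mkdir -p pics; cat > h.py <<'E'
import numpy as np, cv2
from rig import status, viewer, ctrl, finder
from scipy.spatial.transform import Rotation as R
def Rq(q): return R.from_quat([q[1],q[2],q[3],q[0]]).as_matrix()
def campose(n, st=None):
    p=viewer.camera_params(n)
    if 'mount' in p:
        st=st or status.state(); T=np.eye(4);T[:3,:3]=Rq(st['tcp_rot']);T[:3,3]=st['tool_pos']
        return p, T@np.array(p['mount'])
    T=np.eye(4); o=np.array(p['orientation']); T[:3,:3]=o if o.shape==(3,3) else Rq(o); T[:3,3]=p['eye']; return p,T
def ray(p,T,u,v,z):
    d=T[:3,:3]@np.array([(u-p['cx'])/p['fx'],(v-p['cy'])/p['fy'],1]); return T[:3,3]+d*(z-T[2,3])/d[2]
def proj(p,T,X):
    c=T[:3,:3].T@(np.array(X)-T[:3,3]); return c[0]/c[2]*p['fx']+p['cx'],c[1]/c[2]*p['fy']+p['cy']
E
python3 - <<'E'
from h import *
s=status.state(); print(s, ctrl.tips_ahead)
for n in ['scene','side','wrist']:
    p,T=campose(n); print(n,p); cv2.imwrite(f'pics/{n}0.png',viewer.get_image(n))
    if n=='wrist': continue
    for t in ['shut_orange','shut_blue','open_orange','open_blue','tray_green','tray_grey','tape','pot']:
        for r in finder.tip_of(n,t)[:4]:
            X=T[:3,:3]@r['at']+T[:3,3]; print(n,t,round(r['p'],2),X.round(3),np.round(proj(p,T,X)))
print(status.state()['time'])
E
```

```text
{'time': 0.0, 'joints': array([-1.29159278,  0.43520718,  0.02498658,  1.57407802, -0.01156255,
        1.13399352, -0.07511979]), 'qvel': array([-0.00019611, -0.00087392, -0.00084202,  0.00052704,  0.00069903,
       -0.00119382, -0.00044422]), 'tau': array([ 1.91792526e-03, -6.67863679e+01,  9.86019820e-01, -3.14459789e+01,
       -6.03620592e-02,  4.28409234e-02,  1.50014048e-04]), 'tool_pos': array([0.23276617, 0.57953779, 0.24796231]), 'tcp_rot': array([-5.72105434e-05,  1.89786461e-01,  9.81825089e-01, -7.68897992e-04]), 'ft_force': array([-1.17753   , -0.44130413, -0.47355207]), 'ft_torque': array([ 0.02285784, -0.00361601, -0.06492903]), 'width': 0.9957499046789379} 0.022
scene {'fx': 462.3492815918917, 'fy': 462.3492815918917, 'cx': 276.7247282863574, 'cy': 208.03690365779468, 'eye': array([-0.21365497, -0.528626  ,  1.04742996]), 'orientation': array([-0.3377637 ,  0.83734641, -0.3950736 ,  0.16936209])}
scene shut_orange 0.73 [ 0.46  -0.284  0.001] [359. 303.]
scene shut_orange 0.55 [ 0.359  0.298 -0.004] [180. 222.]
scene shut_blue 0.73 [0.282 0.203 0.001] [182. 251.]
sce
[... 995 characters left out ...]
een 0.62 [0.361 0.298 0.005] [198. 166.]
side tray_grey 0.98 [ 0.655  0.077 -0.   ] [313. 185.]
side tape 0.81 [ 0.455 -0.288  0.005] [310. 293.]
side pot 0.81 [0.792 0.219 0.003] [330. 147.]
side pot 0.6 [0.439 0.188 0.002] [234. 181.]
wrist {'fx': 365.3177311513257, 'fy': 365.3177311513257, 'cx': 273.9772380390578, 'cy': 204.57478515635103, 'mount': array([[-4.09329144e-05, -9.67350256e-01, -2.53443250e-01,
         6.75199426e-02],
       [ 9.99999757e-01,  1.36701637e-04, -6.83274335e-04,
         1.83732697e-03],
       [ 6.95611710e-04, -2.53443216e-01,  9.67350015e-01,
        -1.37269438e-01],
       [ 0.00000000e+00,  0.00000000e+00,  0.00000000e+00,
         1.00000000e+00]])}
0.95
```

```bash
python3 - <<'E'
import cv2
a=cv2.imread('pics/scene0.png'); b=cv2.imread('pics/side0.png')
cv2.imwrite('pics/scene0c.png',cv2.resize(a[130:360,100:430],(792,552),interpolation=cv2.INTER_CUBIC))
cv2.imwrite('pics/side0c.png',cv2.resize(b[100:330,130:430],(780,598),interpolation=cv2.INTER_CUBIC))
E
```

```text
(no output)
```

View pics/scene0c.png

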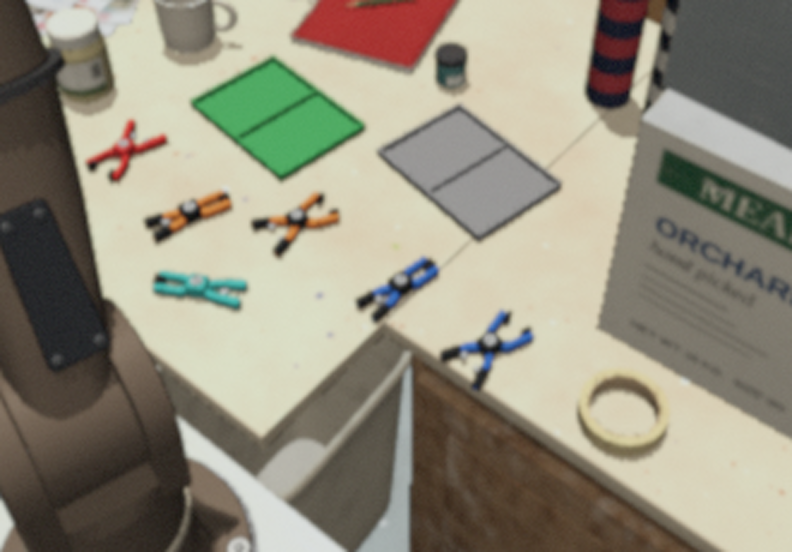

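View pics/side0c.png

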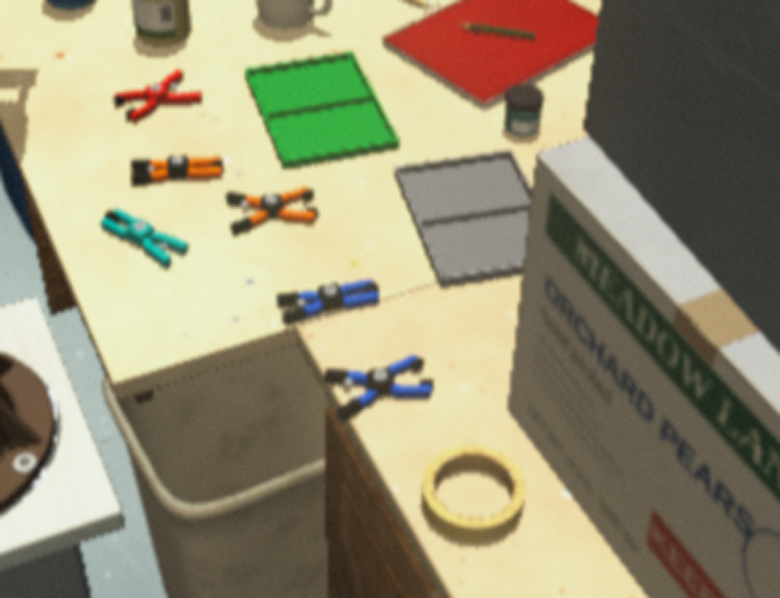

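View pics/scene0.png

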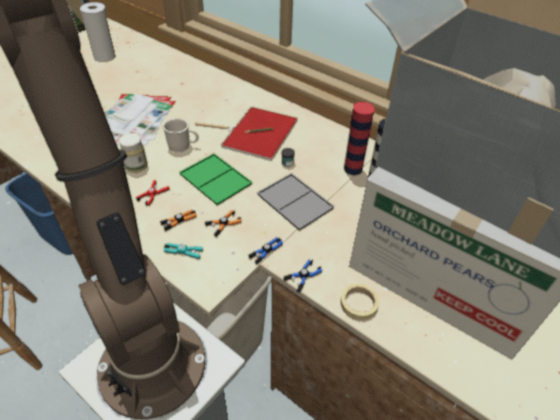

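The candidates, by scene pixels:
- **Orange, shut:** (180,222).
- **Orange, open:** (223,224).
- **Blue, shut:** (266,251).
- **Blue, open:** (304,276).
- **Look-alikes:** turquoise at (182,251) and red at (151,194), both to be left alone.

Next I measure the tray poses and the clamp headings.

```bash
cat > meas.py <<'E'
from h import *
def outl(cam,t,z,near=None,T=None,p=None):
    if T is None: p,T=campose(cam)
    out=[]
    for r in finder.outline_of(cam,t)[:4]:
        m=r['pixels']; v,u=np.nonzero(m)
        if len(u)<20: continue
        X=np.array([ray(p,T,a,b,z)[:2] for a,b in zip(u,v)])*1000
        c,(w,h),a=cv2.minAreaRect(X.astype(np.float32))
        if w<h: w,h,a=h,w,a+90
        e=np.linalg.eigh(np.cov(X.T))[1][:,1]
        out.append((round(r['p'],2),(round(u.mean()),round(v.mean())),np.round(c),round(w),round(h),'rect',round((a+90)%180-90,1),'pca',round(np.degrees(np.arctan2(e[1],e[0]))%180,1),X.mean(0).round()))
    return out
E
python3 - <<'E'
from meas import *
for n in ['scene','side']:
    for t,z in [('tray_green',.012),('tray_grey',.012),('shut_orange',.012),('shut_blue',.012),('open_orange',.012),('open_blue',.012)]:
        for o in outl(n,t,z): print(n,t,*o)
print(status.state()['time'])
E
```

```text
scene tray_green 0.72 (223, 223) [430. 179.] 102 69 rect -16.5 pca 173.4 [430. 183.]
scene tray_green 0.66 (215, 179) [561. 345.] 213 157 rect 82.7 pca 82.2 [558. 341.]
scene shut_orange 0.8 (177, 220) [355. 297.] 112 48 rect -16.2 pca 162.9 [351. 297.]
scene shut_blue 0.94 (182, 250) [279. 200.] 113 42 rect -61.5 pca 117.9 [279. 200.]
scene shut_blue 0.76 (266, 250) [435.  15.] 114 40 rect -6.9 pca 172.5 [435.  15.]
scene open_orange 0.9 (221, 223) [432. 188.] 100 69 rect -11.3 pca 154.2 [428. 187.]
scene open_orange 0.87 (152, 193) [377. 445.] 107 70 rect 11.3 pca 3.5 [379. 447.]
scene open_blue 0.86 (303, 275) [ 433. -121.] 106 65 rect -9.2 pca 169.3 [ 432. -120.]
side tray_green 0.67 (253, 142) [568. 346.] 224 153 rect 82.4 pca 82.5 [567. 341.]
side tray_grey 0.91 (310, 181) [656.  79.] 224 157 rect 79.9 pca 65.0 [646.  84.]
side tray_grey 0.43 (255, 214) [440.  18.] 110 43 rect -8.0 pca 169.1 [437.  17.]
side shut_orange 0.84 (197, 164) [360. 301.] 110 52 rect -16.1 pca 161.8 [358. 300.]
side shut_blue 0.97 (255, 215) [440.  18.] 109 45 rect -6.2 pca 171.7 [437.  17.]
side shut_blue 0.89 (185, 190) [281. 199.] 110 40 rect -58.4 pca 117.2 [285. 197.]
side open_orange 0.64 (190, 137) [383. 452.] 102 76 rect 7.2 pca 5.6 [383. 451.]
side open_orange 0.56 (234, 179) [439. 185.] 101 76 rect -14.1 pca 165.1 [437. 185.]
side open_blue 0.88 (276, 247) [ 439. -119.] 104 70 rect -7.3 pca 172.7 [ 438. -119.]
1.55
```

```bash
cat >> h.py <<'E'
def heading(st=None):
    st=st or status.state(); M=Rq(st['tcp_rot']); return np.degrees(np.arctan2(M[1,0],M[0,0]))%360
def go(x,y,z,h):
    "world TCP target m, tool-x heading deg -> tool shift mm, rotvec deg"
    st=status.state(); M=Rq(st['tcp_rot']); d=M.T@(np.array([x,y,z])-st['tool_pos'])*1000
    c,s=np.cos(np.radians(h)),np.sin(np.radians(h)); G=np.array([[c,s,0],[s,-c,0],[0,0,-1]])
    rv=np.degrees(R.from_matrix(M.T@G).as_rotvec())
    print('t',round(st['time'],2),'pos',np.round(st['tool_pos'],4),'head',round(heading(st),1),'w',round(st['width']*92,1),'-> shift',d.round(1),'rot',rv.round(1))
E
python3 -c "
from h import *
go(.36,.297,.22,163)"
```

```text
t 1.55 pos [0.2329 0.58   0.2488] head 158.1 w 91.7 -> shift [-223.4 -215.3   28.7] rot [ 0.  -0.  -4.9]
```

>>> drive_tool(
  commands=[
    [60,-223,-215,29,0,0,-5],
    [60,-223,-215,29,0,0,-5],
    [60,-223,-215,29,0,0,-5],
    [60,-223,-215,29,0,0,-5],
    [60,-223,-215,29,0,0,-5],
    [60,-223,-215,29,0,0,-5],
    [60,-223,-215,29,0,0,-5],
    [60,-223,-215,29,0,0,-5],
    [60,-223,-215,29,0,0,-5],
    [60,-223,-215,29,0,0,-5],
  ],
)

```text
time: 2.38
tool_pos: [0.3603, 0.2965, 0.22]
tcp_rot: [0.0, 0.148, 0.989, 0.0]
ft_force: [-0.6, 1.3, -1.2]
width: 0.652
```

```bash
cat > look.py <<'E'
from meas import *
import sys
def look(name,*things):
    p,T=campose('wrist'); im=viewer.get_image('wrist'); cv2.imwrite(f'pics/{name}.png',im)
    for t in things:
        for r in finder.tip_of('wrist',t)[:3]:
            X=T[:3,:3]@r['at']+T[:3,3]; print('tip',t,round(r['p'],2),X.round(4),np.round(proj(p,T,X)))
        for o in outl('wrist',t,.012,T=T,p=p): print('out',t,*o)
    return im,p,T
if __name__=='__main__':
    s=status.state(); print(s['time'],s['tool_pos'].round(4),round(heading(s),1)); look(*sys.argv[1:])
E
python3 look.py w1 shut_orange
```

```text
2.3833 [0.3603 0.2965 0.22  ] 163.0
tip shut_orange 0.84 [0.3594 0.2975 0.002 ] [273. 178.]
out shut_orange 0.85 (274, 177) [360. 299.] 113 37 rect -17.8 pca 162.0 [357. 299.]
```

View pics/w1.png

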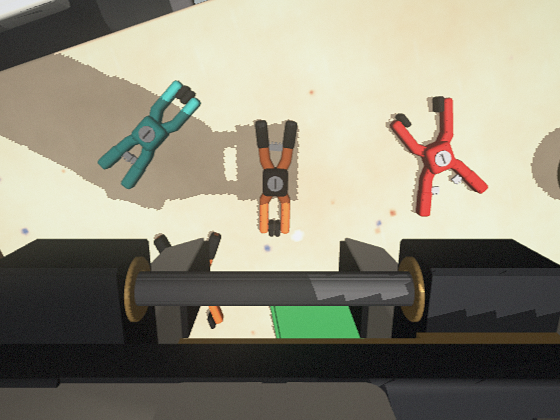

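```bash
python3 -c "
from h import *
p,T=campose('wrist')
print(ray(p,T,275,184,.022),ray(p,T,276,123,.012),ray(p,T,274,235,.012))
a=ray(p,T,276,128,.012)-ray(p,T,274,228,.012);print(np.degrees(np.arctan2(a[1],a[0])))
go(.3595,.2975,.0245,162.5)"
```

```text
[0.3605092  0.30120515 0.022     ] [0.30780575 0.31804373 0.012     ] [0.41185015 0.28475739 0.012     ]
162.13755467199977
t 2.53 pos [0.3592 0.2988 0.2199] head 163.2 w 59.9 -> shift [ -0.7  -1.3 195.4] rot [ 0.  -0.   0.7]
```

```bash
python3 - <<'E'
from h import *
for i in range(3):
    s=status.state(); print(s['time'],s['tool_pos'],np.abs(s['qvel']).max())
    p,T=campose('wrist'); viewer.get_image('wrist'); 
    for r in finder.tip_of('wrist','shut_orange')[:1]: print(T[:3,:3]@r['at']+T[:3,3])
E
```

```text
2.5333 [0.35922223 0.29878771 0.21992913] 0.008940219229587593
[0.36405136 0.29809833 0.00179662]
2.6333 [0.35915892 0.29866182 0.21979282] 0.0046878234292053265
[0.3602093  0.29985383 0.00294857]
2.7333 [0.35929061 0.29827664 0.21969332] 0.0033157778068990964
[0.362107   0.29875699 0.00354933]
```

```bash
python3 -c "
from h import *
go(.361,.2995,.0250,162.3)"
```

```text
t 2.83 pos [0.3594 0.2979 0.2197] head 163.2 w 60.4 -> shift [ -1.    2.  194.7] rot [-0.  -0.   0.9]
```

>>> drive_tool(
  commands=[
    [60,-1,2,41,0,0,1],
    [60,-1,2,82,0,0,1],
    [60,-1,2,122,0,0,1],
    [60,-1,2,155,0,0,1],
    [60,-1,2,178,0,0,1],
    [60,-1,2,190,0,0,1],
    [60,-1,2,194,0,0,1],
    [60,-1,2,194,0,0,1],
    [60,-1,2,194,0,0,1],
  ],
  squeeze=25,
)

```text
time: 3.58
tool_pos: [0.3615, 0.2994, 0.0262]
tcp_rot: [0.0, 0.155, 0.988, 0.0]
ft_force: [0.0, -0.3, 0.2]
width: 0.651
```

>>> drive_tool(
  commands=[
    [15,0,0,0,0,0,0],
    [15,0,0,0,0,0,0],
    [15,0,0,0,0,0,0],
    [15,0,0,0,0,0,0],
    [15,0,0,0,0,0,0],
    [15,0,0,0,0,0,0],
  ],
  squeeze=25,
)

```text
time: 4.08
tool_pos: [0.3613, 0.299, 0.026]
tcp_rot: [0.0, 0.155, 0.988, 0.0]
ft_force: [-0.1, -0.9, 1.0]
width: 0.267
```

```bash
python3 look.py w2
```

```text
4.0833 [0.3613 0.299  0.026 ] 162.1
```

View pics/w2.png

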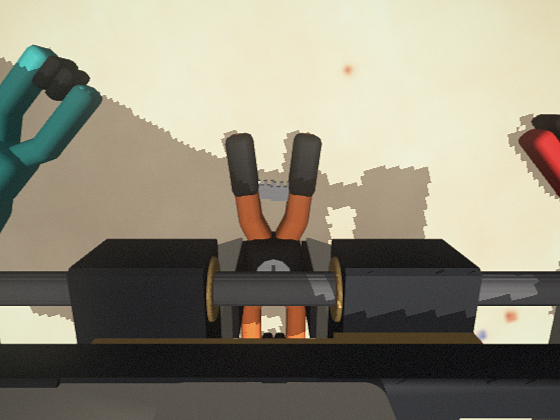

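Gripped: the width reads 24.5 mm, matching the hub. Next I lift and carry it over the green tray's far bay.

```bash
python3 -c "
from h import *
go(.560,.346,.2,172.5)"
```

```text
t 4.13 pos [0.3613 0.299  0.0259] head 162.1 w 23.8 -> shift [-174.7  105.8 -174.1] rot [  0.    0.  -10.4]
```

>>> drive_tool(
  commands=[
    [15,0,0,-30,0,0,0],
    [15,0,0,-70,0,0,0],
    [15,-30,10,-105,0,0,-3],
    [15,-60,35,-135,0,0,-6],
    [15,-95,60,-160,0,0,-10],
    [15,-130,80,-174,0,0,-10],
    [15,-160,97,-174,0,0,-10],
    [15,-175,106,-174,0,0,-10],
    [15,-175,106,-174,0,0,-10],
    [15,-175,106,-174,0,0,-10],
    [15,-175,106,-174,0,0,-10],
  ],
)

```text
time: 5.05
tool_pos: [0.5595, 0.3459, 0.1988]
tcp_rot: [-0.001, 0.069, 0.998, -0.0]
ft_force: [0.2, -0.6, -1.7]
width: 0.259
```

```bash
python3 look.py w3 tray_green
```

```text
5.05 [0.5595 0.3459 0.1988] 172.1
tip tray_green 0.63 [0.5634 0.3457 0.0014] [273. 188.]
out tray_green 0.65 (276, 169) [553. 349.] 207 122 rect 82.5 pca 82.2 [546. 351.]
```

View pics/w3.png

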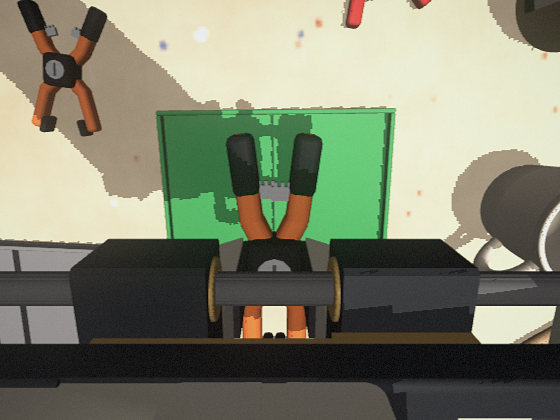

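```bash
python3 -c "
from h import *
p,T=campose('wrist')
L=ray(p,T,156.5,110.5,.014);Rr=ray(p,T,395.5,108.5,.014);print(L,Rr,np.linalg.norm(L-Rr))
d=(Rr-L)/np.linalg.norm(Rr-L);print(np.degrees(np.arctan2(d[1],d[0])))
x=np.array([d[1],-d[0],0]); c=(L+Rr)/2+x*.075; print('center',c,'bay+',c+.05*d,'bay-',c-.05*d)
g=(c+.05*d);go(g[0],g[1],.2,np.degrees(np.arctan2(x[1],x[0]))+180)"
```

```text
[0.48020961 0.25697087 0.014     ] [0.50639557 0.45974101 0.014     ] 0.204453992296044
82.64148798810736
center [0.5676849  0.34875013 0.014     ] bay+ [0.57408878 0.39833834 0.014     ] bay- [0.56128103 0.29916192 0.014     ]
t 5.2 pos [0.5591 0.3463 0.1996] head 172.2 w 23.9 -> shift [-7.8 53.6 -0.4] rot [-0.  -0.1 -0.5]
```

>>> drive_tool(
  commands=[
    [15,-8,35,20,0,0,-0.5],
    [15,-8,53,50,0,0,-0.5],
    [15,-8,53,85,0,0,-0.5],
    [15,-8,53,115,0,0,-0.5],
    [15,-8,53,140,0,0,-0.5],
    [15,-8,53,155,0,0,-0.5],
    [15,-8,53,163,0,0,-0.5],
    [15,-8,53,168,0,0,-0.5],
    [15,-8,53,169,0,0,-0.5],
    [15,-8,53,169,0,0,-0.5],
    [15,-8,53,169,0,0,-0.5],
  ],
)

```text
time: 6.12
tool_pos: [0.5762, 0.3981, 0.0322]
tcp_rot: [0.001, 0.064, 0.998, 0.001]
ft_force: [1.0, 0.6, -0.9]
width: 0.257
```

>>> drive_tool(
  commands=[
    [36,0,0,0,0,0,0],
    [36,0,0,0,0,0,0],
    [36,0,0,0,0,0,0],
    [36,0,0,-5,0,0,0],
    [36,0,0,-30,0,0,0],
    [40,0,0,-70,0,0,0],
    [60,0,0,-110,0,0,0],
    [60,0,0,-150,0,0,0],
    [60,0,0,-180,0,0,0],
    [60,0,0,-180,0,0,0],
    [60,0,0,-180,0,0,0],
  ],
)

```text
time: 7.03
tool_pos: [0.5765, 0.3982, 0.2138]
tcp_rot: [0.002, 0.064, 0.998, 0.002]
ft_force: [-0.2, -0.3, -0.3]
width: 0.649
```

```bash
python3 look.py w4 shut_orange; python3 -c "
from h import *
go(.437,.018,.2,172)"
```

```text
7.0333 [0.5765 0.3982 0.2138] 172.6
tip shut_orange 0.63 [0.575  0.3992 0.007 ] [272. 179.]
out shut_orange 0.71 (273, 176) [576. 399.] 113 39 rect -7.4 pca 172.6 [572. 400.]
t 7.18 pos [0.5748 0.397  0.2093] head 172.6 w 59.9 -> shift [  87.9 -393.6   10.2] rot [-0.1 -0.1  0.6]
```

View pics/w4.png

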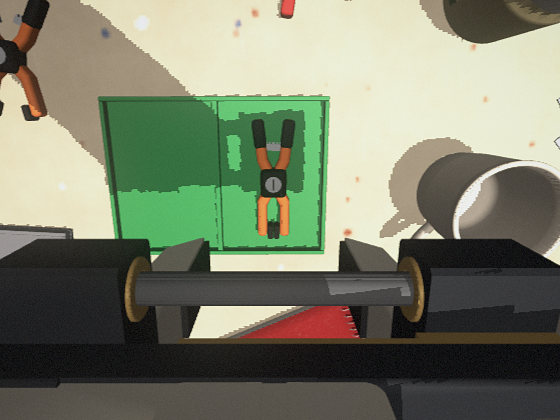

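Orange shut clamp lies within the right-hand bay (hub pixel 274,184; divider at column 218). Next, the blue shut one.

>>> drive_tool(
  commands=[
    [60,88,-394,10,0,0,0.5],
    [60,88,-394,10,0,0,0.5],
    [60,88,-394,10,0,0,0.5],
    [60,88,-394,10,0,0,0.5],
    [60,88,-394,10,0,0,0.5],
    [60,88,-394,10,0,0,0.5],
    [60,88,-394,10,0,0,0.5],
    [60,88,-394,10,0,0,0.5],
    [60,88,-394,10,0,0,0.5],
    [60,88,-394,10,0,0,0.5],
    [60,88,-394,10,0,0,0.5],
    [60,88,-394,10,0,0,0.5],
  ],
)

```text
time: 8.18
tool_pos: [0.4365, 0.0166, 0.1999]
tcp_rot: [-0.001, 0.07, 0.998, -0.0]
ft_force: [0.1, -0.3, 0.4]
width: 0.652
```

>>> drive_tool(
  commands=[
    [60,0,0,0,0,0,0],
    [60,0,0,0,0,0,0],
  ],
)

```text
time: 8.35
tool_pos: [0.4379, 0.0194, 0.2003]
tcp_rot: [-0.0, 0.068, 0.998, 0.0]
ft_force: [0.4, 0.2, -0.1]
width: 0.652
```

```bash
python3 look.py w5 shut_blue
```

```text
8.35 [0.4379 0.0194 0.2003] 172.2
tip shut_blue 0.82 [0.4391 0.0155 0.0009] [268. 185.]
out shut_blue 0.67 (270, 184) [440.  18.] 113 38 rect -5.8 pca 171.4 [437.  17.]
out shut_blue 0.55 (435, 13) [316. 164.] 45 22 rect 82.2 pca 113.0 [315. 170.]
```

View pics/w5.png

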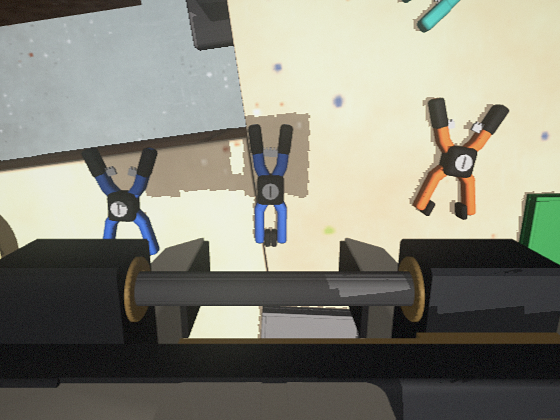

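```bash
python3 -c "
from h import *
p,T=campose('wrist')
print(ray(p,T,270,191,.022),[ray(p,T,u,191,.022)[:2].round(4) for u in (256,284)])
a=ray(p,T,270.5,130,.012)-ray(p,T,270,238,.012);print(np.degrees(np.arctan2(a[1],a[0])))
g=ray(p,T,270,191,.022);go(g[0],g[1],.0255,np.degrees(np.arctan2(a[1],a[0])))"
```

```text
[0.44066673 0.01674304 0.022     ] [array([0.439 , 0.0045]), array([0.4423, 0.029 ])]
171.8195233103212
t 8.5 pos [0.4379 0.0192 0.2005] head 172.2 w 60.1 -> shift [ -3.2  -2.  175. ] rot [-0.  -0.   0.4]
```

>>> drive_tool(
  commands=[
    [60,-3,-2,38,0,0,0.5],
    [60,-3,-2,76,0,0,0.5],
    [60,-3,-2,112,0,0,0.5],
    [60,-3,-2,142,0,0,0.5],
    [60,-3,-2,162,0,0,0.5],
    [60,-3,-2,171,0,0,0.5],
    [60,-3,-2,174,0,0,0.5],
    [60,-3,-2,174,0,0,0.5],
    [60,-3,-2,174,0,0,0.5],
  ],
)

```text
time: 9.25
tool_pos: [0.4411, 0.016, 0.0276]
tcp_rot: [0.001, 0.073, 0.997, 0.0]
ft_force: [0.8, 0.3, 0.4]
width: 0.655
```

>>> drive_tool(
  commands=[
    [15,0,0,0,0,0,0],
    [15,0,0,0,0,0,0],
    [15,0,0,0,0,0,0],
    [15,0,0,0,0,0,0],
    [15,0,0,0,0,0,0],
    [15,0,0,0,0,0,0],
  ],
  squeeze=25,
)

```text
time: 9.75
tool_pos: [0.4405, 0.0158, 0.0269]
tcp_rot: [0.0, 0.073, 0.997, 0.0]
ft_force: [0.3, -0.2, -0.1]
width: 0.269
```

```bash
python3 -c "
from h import *
go(.561,.2985,.16,172.6)"
```

```text
t 9.75 pos [0.4405 0.0158 0.0269] head 171.6 w 24.7 -> shift [ -78.1  297.3 -133. ] rot [ 0.  0. -1.]
```

>>> drive_tool(
  commands=[
    [15,0,0,-35,0,0,0],
    [15,0,0,-75,0,0,0],
    [15,-10,25,-105,0,0,-1],
    [15,-20,60,-125,0,0,-1],
    [15,-30,98,-133,0,0,-1],
    [15,-40,137,-133,0,0,-1],
    [15,-50,176,-133,0,0,-1],
    [15,-60,215,-133,0,0,-1],
    [15,-70,254,-133,0,0,-1],
    [15,-78,285,-133,0,0,-1],
    [15,-78,297,-133,0,0,-1],
    [15,-78,297,-133,0,0,-1],
  ],
)

```text
time: 10.75
tool_pos: [0.5601, 0.3024, 0.1589]
tcp_rot: [-0.0, 0.062, 0.998, 0.001]
ft_force: [-0.4, -0.3, -0.6]
width: 0.259
```

>>> drive_tool(
  commands=[
    [15,0,0,0,0,0,0],
    [15,0,0,0,0,0,0],
  ],
)

```text
time: 10.92
tool_pos: [0.5605, 0.2963, 0.1594]
tcp_rot: [-0.0, 0.065, 0.998, -0.001]
ft_force: [0.4, -0.7, -0.6]
width: 0.256
```

```bash
python3 look.py w6;python3 -c "
from h import *
go(.561,.2985,.031,172.6)"
```

```text
10.9167 [0.5605 0.2963 0.1594] 172.5
t 10.97 pos [0.5607 0.296  0.1596] head 172.5 w 24.0 -> shift [ -0.    2.6 128.6] rot [-0.1 -0.  -0.1]
```

View pics/w6.png

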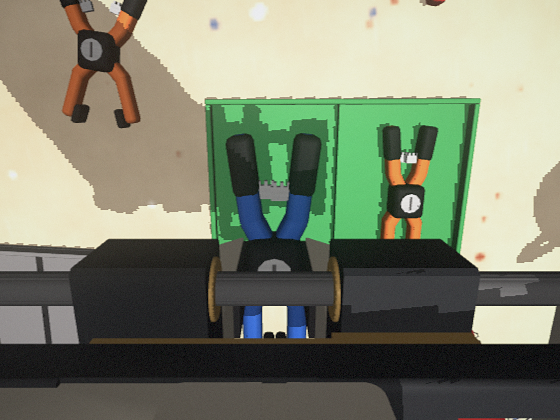

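>>> drive_tool(
  commands=[
    [15,0,2,35,0,0,0],
    [15,0,2,70,0,0,0],
    [15,0,2,98,0,0,0],
    [15,0,2,115,0,0,0],
    [15,0,2,124,0,0,0],
    [15,0,2,128,0,0,0],
    [15,0,2,128,0,0,0],
    [15,0,2,128,0,0,0],
    [15,0,2,128,0,0,0],
  ],
)

```text
time: 11.72
tool_pos: [0.562, 0.3002, 0.0331]
tcp_rot: [0.001, 0.065, 0.998, 0.001]
ft_force: [-0.6, 0.5, -0.5]
width: 0.256
```

>>> drive_tool(
  commands=[
    [36,0,0,0,0,0,0],
    [36,0,0,0,0,0,0],
    [36,0,0,0,0,0,0],
    [36,0,0,-5,0,0,0],
    [36,0,0,-30,0,0,0],
    [40,0,0,-70,0,0,0],
    [60,0,0,-110,0,0,0],
    [60,0,0,-150,0,0,0],
    [60,0,0,-175,0,0,0],
    [60,0,0,-175,0,0,0],
    [60,0,0,-175,0,0,0],
  ],
)

```text
time: 12.63
tool_pos: [0.5619, 0.3007, 0.209]
tcp_rot: [0.002, 0.064, 0.998, 0.001]
ft_force: [-0.2, -0.8, -1.0]
width: 0.648
```

```bash
python3 look.py w7 shut_blue; python3 -c "
from h import *
go(.437,.186,.2,166)"
```

```text
12.6333 [0.5619 0.3007 0.209 ] 172.6
tip shut_blue 0.89 [0.561  0.2971 0.0061] [268. 181.]
out shut_blue 0.73 (272, 178) [562. 301.] 115 40 rect -7.4 pca 172.5 [559. 302.]
t 12.78 pos [0.5602 0.2998 0.2054] head 172.6 w 60.1 -> shift [ 107.6 -128.7    5.8] rot [-0.1 -0.1  6.6]
```

View pics/w7.png

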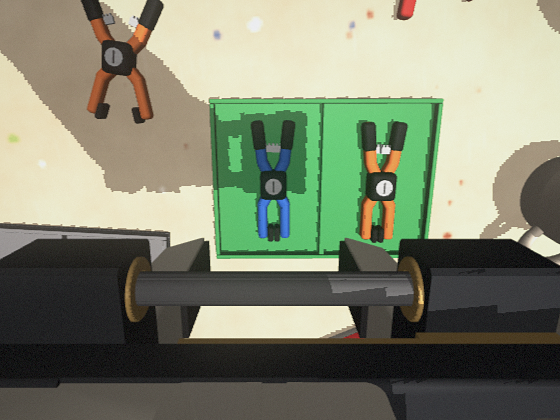

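Both shut clamps lie in separate green bays (hubs at 274,186 and 382,186). On to the open orange one, seen here at (118,57).

>>> drive_tool(
  commands=[
    [60,108,-129,6,0,0,6.5],
    [60,108,-129,6,0,0,6.5],
    [60,108,-129,6,0,0,6.5],
    [60,108,-129,6,0,0,6.5],
    [60,108,-129,6,0,0,6.5],
    [60,108,-129,6,0,0,6.5],
    [60,108,-129,6,0,0,6.5],
    [60,108,-129,6,0,0,6.5],
  ],
)

```text
time: 13.45
tool_pos: [0.4382, 0.187, 0.2005]
tcp_rot: [0.0, 0.121, 0.993, 0.0]
ft_force: [-0.6, 0.6, -0.5]
width: 0.656
```

```bash
python3 look.py w8 open_orange
```

```text
13.45 [0.4382 0.187  0.2005] 166.2
tip open_orange 0.6 [0.3853 0.4541 0.0008] [559.  51.]
tip open_orange 0.57 [0.4364 0.1864 0.0015] [271. 181.]
out open_orange 0.95 (270, 181) [438. 185.] 105 67 rect -13.8 pca 166.2 [434. 186.]
out open_orange 0.63 (542, 57) [388. 431.] 100 32 rect 4.1 pca 4.7 [387. 431.]
```

View pics/w8.png

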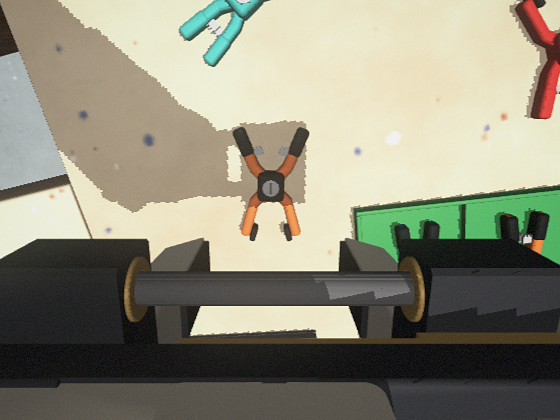

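```bash
python3 -c "
import cv2
a=cv2.imread('pics/w8.png');cv2.imwrite('pics/w8c.png',cv2.resize(a[115:255,220:330],None,fx=4,fy=4,interpolation=cv2.INTER_CUBIC))
from h import *
p,T=campose('wrist')
g=ray(p,T,270.5,187,.022);print(g);go(g[0],g[1],.0255,166)"
```

```text
[0.4371259  0.18553208 0.022     ]
t 13.6 pos [0.4381 0.1869 0.2005] head 166.2 w 60.2 -> shift [  0.6  -1.5 175. ] rot [-0.   0.   0.2]
```

View pics/w8c.png

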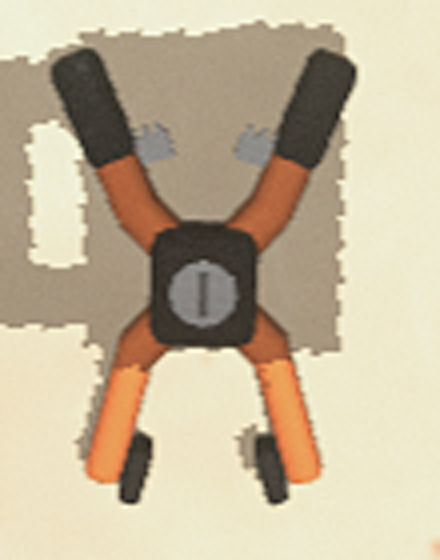

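The arms fill part of the hub's sides below 14 mm, so I grip only the top of the hub with the fingertips at about z = 16 mm. That keeps the hinge from being pushed.

>>> drive_tool(
  commands=[
    [60,1,-1,38,0,0,0],
    [60,1,-1,76,0,0,0],
    [60,1,-1,110,0,0,0],
    [60,1,-1,136,0,0,0],
    [60,1,-1,152,0,0,0],
    [60,1,-1,160,0,0,0],
    [60,1,-1,163,0,0,0],
    [60,1,-1,163,0,0,0],
    [60,1,-1,163,0,0,0],
    [60,1,-1,163,0,0,0],
  ],
)

```text
time: 14.43
tool_pos: [0.437, 0.1859, 0.0388]
tcp_rot: [0.001, 0.121, 0.993, 0.001]
ft_force: [0.1, 0.1, -0.0]
width: 0.653
```

```bash
python3 look.py w9
```

```text
14.4333 [0.437  0.1859 0.0388] 166.1
```

View pics/w9.png

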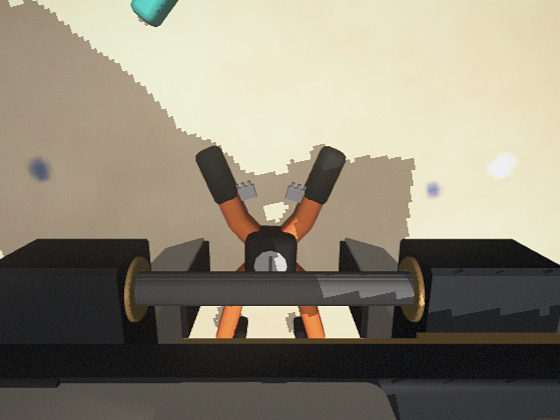

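>>> drive_tool(
  commands=[
    [15,0,0,1,0,0,0],
    [15,0,0,1,0,0,0],
    [15,0,0,1,0,0,0],
    [15,0,0,1,0,0,0],
    [15,0,0,1,0,0,0],
    [15,0,0,1,0,0,0],
  ],
  squeeze=30,
)

```text
time: 14.98
tool_pos: [0.4362, 0.1854, 0.0368]
tcp_rot: [0.0, 0.121, 0.993, 0.0]
ft_force: [1.1, -0.9, 0.5]
width: 0.266
```

>>> drive_tool(
  commands=[
    [15,0,0,-5,0,0,0],
    [15,0,0,-15,0,0,0],
    [15,0,0,-40,0,0,0],
    [15,0,0,-75,0,0,0],
    [15,0,0,-110,0,0,0],
    [15,0,0,-120,0,0,0],
    [15,0,0,-120,0,0,0],
  ],
)

```text
time: 15.57
tool_pos: [0.4379, 0.1863, 0.1606]
tcp_rot: [0.003, 0.121, 0.993, 0.002]
ft_force: [-0.0, -0.8, -1.2]
width: 0.263
```

```bash
python3 look.py w10;python3 -c "
from h import *
go(.652,.080,.16,170)"
```

```text
15.5667 [0.4379 0.1863 0.1606] 166.1
t 15.62 pos [0.437  0.1859 0.1587] head 166.1 w 23.7 -> shift [-234.2  -51.2   -0.8] rot [ 0.2  0.2 -3.9]
```

View pics/w10.png

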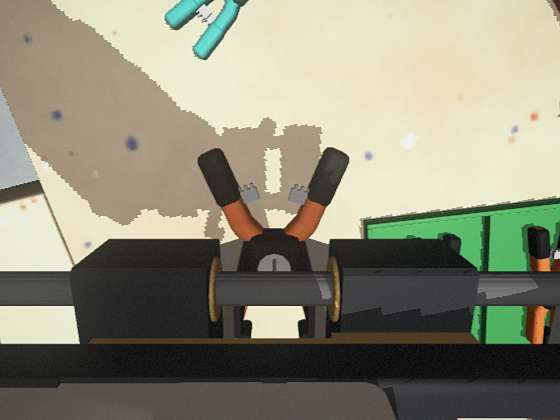

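>>> drive_tool(
  commands=[
    [15,-20,-5,-5,0,0,-2],
    [15,-55,-12,-10,0,0,-4],
    [15,-92,-20,-15,0,0,-4],
    [15,-130,-28,-20,0,0,-4],
    [15,-168,-36,-25,0,0,-4],
    [15,-204,-44,-30,0,0,-4],
    [15,-225,-50,-30,0,0,-4],
    [15,-234,-51,-30,0,0,-4],
    [15,-234,-51,-30,0,0,-4],
    [15,-234,-51,-30,0,0,-4],
  ],
)

```text
time: 16.45
tool_pos: [0.6498, 0.0802, 0.1852]
tcp_rot: [-0.001, 0.086, 0.996, -0.0]
ft_force: [0.1, 0.3, -0.1]
width: 0.256
```

```bash
python3 look.py w11 tray_grey
```

```text
16.45 [0.6498 0.0802 0.1852] 170.1
tip tray_grey 0.91 [0.6564 0.0826 0.001 ] [276. 193.]
out tray_grey 0.92 (270, 166) [639.  81.] 208 120 rect 79.4 pca 80.1 [630.  82.]
```

View pics/w11.png

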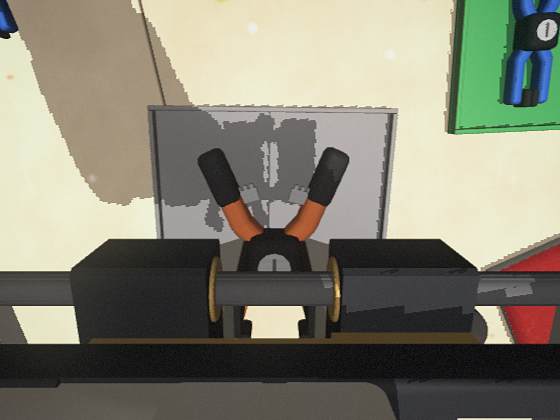

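```bash
python3 -c "
from h import *
p,T=campose('wrist')
L=ray(p,T,147.5,105.5,.014);Rr=ray(p,T,397.5,109,.014);print(L,Rr,np.linalg.norm(L-Rr))
d=(Rr-L)/np.linalg.norm(Rr-L);print(np.degrees(np.arctan2(d[1],d[0])))
x=np.array([d[1],-d[0],0]); c=(L+Rr)/2+x*.075; print('center',c,'bay+',c+.05*d,'bay-',c-.05*d)
g=(c+.05*d);go(g[0],g[1],.0415,np.degrees(np.arctan2(x[1],x[0]))+180)"
```

```text
[ 0.56323295 -0.00736065  0.014     ] [0.60074706 0.19399506 0.014     ] 0.2048204856522137
79.44635513194356
center [0.6557213 0.0795805 0.014    ] bay+ [0.6648791  0.12873469 0.014     ] bay- [0.64656349 0.03042631 0.014     ]
t 16.6 pos [0.6497 0.0812 0.1863] head 170.2 w 23.4 -> shift [ -7.2  49.4 144.8] rot [ 0.  -0.1  0.8]
```

>>> drive_tool(
  commands=[
    [15,-10,35,10,0,0,1],
    [15,-10,50,35,0,0,1],
    [15,-10,50,70,0,0,1],
    [15,-10,50,100,0,0,1],
    [15,-10,50,122,0,0,1],
    [15,-10,50,135,0,0,1],
    [15,-10,50,141,0,0,1],
    [15,-10,50,144,0,0,1],
    [15,-10,50,145,0,0,1],
    [15,-10,50,145,0,0,1],
    [15,-10,50,145,0,0,1],
  ],
)

```text
time: 17.52
tool_pos: [0.6704, 0.1274, 0.0432]
tcp_rot: [0.001, 0.095, 0.995, 0.0]
ft_force: [-0.6, 0.5, -0.5]
width: 0.259
```

>>> drive_tool(
  commands=[
    [40,0,0,0,0,0,0],
    [40,0,0,0,0,0,0],
    [40,0,0,0,0,0,0],
    [40,0,0,-5,0,0,0],
    [40,0,0,-30,0,0,0],
    [40,0,0,-70,0,0,0],
    [60,0,0,-110,0,0,0],
    [60,0,0,-150,0,0,0],
    [60,0,0,-165,0,0,0],
    [60,0,0,-165,0,0,0],
    [60,0,0,-165,0,0,0],
  ],
)

```text
time: 18.43
tool_pos: [0.67, 0.1274, 0.2083]
tcp_rot: [0.001, 0.095, 0.995, 0.001]
ft_force: [-0.1, -0.1, -1.1]
width: 0.65
```

```bash
python3 look.py w12 open_orange; python3 -c "
from h import *
go(.440,-.117,.2,171)"
```

```text
18.4333 [0.67   0.1274 0.2083] 169.1
tip open_orange 0.75 [0.6699 0.1305 0.0051] [275. 181.]
out open_orange 0.94 (274, 181) [673. 128.] 106 67 rect -10.9 pca 168.1 [669. 129.]
t 18.58 pos [0.6686 0.1272 0.2052] head 169.1 w 60.0 -> shift [ 178.4 -283.     5.9] rot [-0.1 -0.1 -1.9]
```

View pics/w12.png

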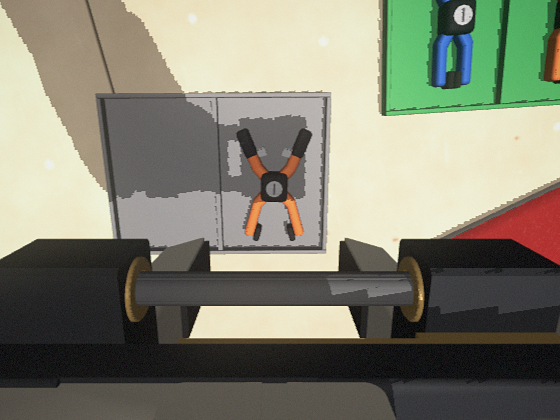

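Open orange clamp sits in its grey bay and is still open. Next, the open blue one.

>>> drive_tool(
  commands=[
    [60,178,-283,6,0,0,-2],
    [60,178,-283,6,0,0,-2],
    [60,178,-283,6,0,0,-2],
    [60,178,-283,6,0,0,-2],
    [60,178,-283,6,0,0,-2],
    [60,178,-283,6,0,0,-2],
    [60,178,-283,6,0,0,-2],
    [60,178,-283,6,0,0,-2],
    [60,178,-283,6,0,0,-2],
    [60,178,-283,6,0,0,-2],
    [60,178,-283,6,0,0,-2],
    [60,178,-283,6,0,0,-2],
  ],
)

```text
time: 19.58
tool_pos: [0.4421, -0.116, 0.2003]
tcp_rot: [-0.0, 0.077, 0.997, 0.0]
ft_force: [-0.0, 0.8, -0.0]
width: 0.657
```

```bash
python3 look.py w13 open_blue; python3 -c "
import cv2
a=cv2.imread('pics/w13.png');cv2.imwrite('pics/w13c.png',cv2.resize(a[115:255,200:340],None,fx=4,fy=4,interpolation=cv2.INTER_CUBIC))"
```

```text
19.5833 [ 0.4421 -0.116   0.2003] 171.2
tip open_blue 0.94 [ 0.4352 -0.1207 -0.0037] [266. 176.]
out open_blue 0.58 (268, 177) [ 439. -120.] 106 64 rect -7.8 pca 172.0 [ 434. -119.]
```

View pics/w13.png

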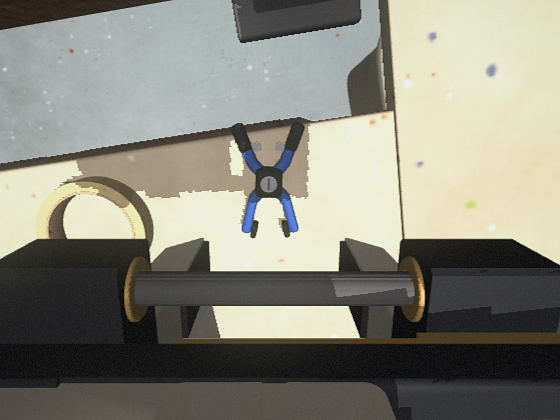

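View pics/w13c.png

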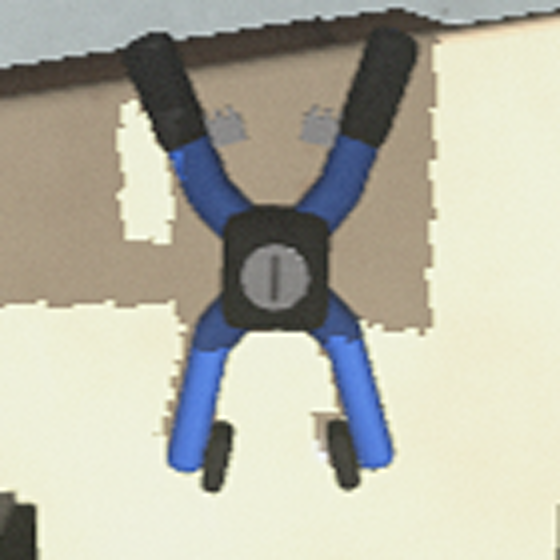

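```bash
python3 -c "
from h import *
p,T=campose('wrist')
g=ray(p,T,268.7,182,.022);print(g);go(g[0],g[1],.0375,171.6)"
```

```text
[ 0.43653449 -0.11841219  0.022     ]
t 19.73 pos [ 0.442  -0.1161  0.2004] head 171.2 w 60.0 -> shift [  5.   -3.1 162.9] rot [-0.  -0.  -0.4]
```

>>> drive_tool(
  commands=[
    [60,5,-3,38,0,0,-0.5],
    [60,5,-3,76,0,0,-0.5],
    [60,5,-3,110,0,0,-0.5],
    [60,5,-3,136,0,0,-0.5],
    [60,5,-3,152,0,0,-0.5],
    [60,5,-3,160,0,0,-0.5],
    [60,5,-3,162,0,0,-0.5],
    [60,5,-3,163,0,0,-0.5],
    [60,5,-3,163,0,0,-0.5],
    [60,5,-3,163,0,0,-0.5],
    [60,5,-3,163,0,0,-0.5],
  ],
)

```text
time: 20.65
tool_pos: [0.4367, -0.1193, 0.0387]
tcp_rot: [0.001, 0.073, 0.997, -0.0]
ft_force: [-0.0, -0.3, 0.2]
width: 0.649
```

```bash
python3 look.py w14
```

```text
20.65 [ 0.4367 -0.1193  0.0387] 171.6
```

View pics/w14.png

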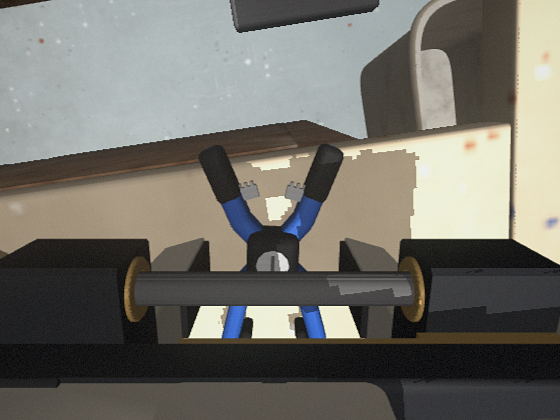

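Centred between the fingers (hub at 273,262), so I close as before.

>>> drive_tool(
  commands=[
    [15,0,0,1,0,0,0],
    [15,0,0,1,0,0,0],
    [15,0,0,1,0,0,0],
    [15,0,0,1,0,0,0],
    [15,0,0,1,0,0,0],
    [15,0,0,1,0,0,0],
  ],
  squeeze=30,
)

```text
time: 21.2
tool_pos: [0.4359, -0.1192, 0.0367]
tcp_rot: [-0.0, 0.073, 0.997, 0.0]
ft_force: [-1.1, -0.7, -0.1]
width: 0.268
```

>>> drive_tool(
  commands=[
    [15,0,0,-5,0,0,0],
    [15,0,0,-15,0,0,0],
    [15,0,0,-40,0,0,0],
    [15,0,0,-75,0,0,0],
    [15,0,0,-110,0,0,0],
    [15,0,0,-135,0,0,0],
    [15,0,0,-140,0,0,0],
    [15,0,0,-140,0,0,0],
  ],
)

```text
time: 21.87
tool_pos: [0.4369, -0.1193, 0.1786]
tcp_rot: [0.002, 0.073, 0.997, 0.0]
ft_force: [0.5, 0.2, -1.2]
width: 0.256
```

```bash
python3 look.py w15; python3 -c "
from h import *
go(.650,.030,.175,169.3)"
```

```text
21.8667 [ 0.4369 -0.1193  0.1786] 171.6
t 21.92 pos [ 0.4361 -0.1191  0.1771] head 171.6 w 23.6 -> shift [-190.   178.6    2.4] rot [0.  0.1 2.3]
```

View pics/w15.png

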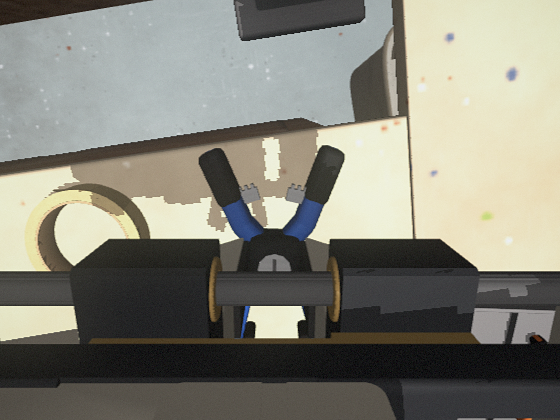

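>>> drive_tool(
  commands=[
    [15,-15,15,0,0,0,1],
    [15,-40,38,0,0,0,2],
    [15,-67,63,0,0,0,2],
    [15,-95,89,0,0,0,2],
    [15,-122,115,0,0,0,2],
    [15,-150,141,0,0,0,2],
    [15,-173,163,0,0,0,2],
    [15,-186,175,0,0,0,2],
    [15,-190,179,2,0,0,2],
    [15,-190,179,2,0,0,2],
    [15,-190,179,2,0,0,2],
  ],
)

```text
time: 22.83
tool_pos: [0.6484, 0.0291, 0.1728]
tcp_rot: [-0.002, 0.091, 0.996, -0.001]
ft_force: [0.3, -0.4, -0.7]
width: 0.254
```

```bash
python3 look.py w16; python3 -c "
from h import *
p,T=campose('wrist')
for X in [(.656,.0805)]:
  d=np.radians(79.4);y=np.array([np.cos(d),np.sin(d),0]);x=np.array([y[1],-y[0],0]);c=np.array([.656,.0805,.014])
  for a,b in [(-.075,-.1025),(-.075,0),(-.075,.1025)]: print(np.round(proj(p,T,c+a*x+b*y)))
go(.650,.0307,.0415,169.3)"
```

```text
22.8333 [0.6484 0.0291 0.1728] 169.6
[208.  96.]
[340.  96.]
[471.  97.]
t 22.88 pos [0.6484 0.0286 0.1735] head 169.5 w 23.5 -> shift [ -1.5   2.5 132. ] rot [-0.1 -0.1  0.2]
```

View pics/w16.png

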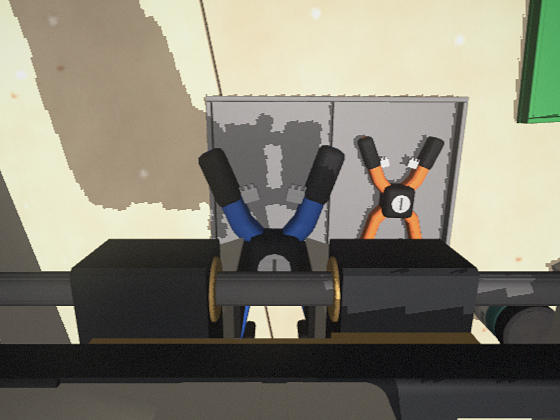

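>>> drive_tool(
  commands=[
    [15,-1,1,30,0,0,0],
    [15,-1,1,65,0,0,0],
    [15,-1,1,95,0,0,0],
    [15,-1,1,115,0,0,0],
    [15,-1,1,126,0,0,0],
    [15,-1,1,130,0,0,0],
    [15,-1,1,132,0,0,0],
    [15,-1,1,132,0,0,0],
    [15,-1,1,132,0,0,0],
    [15,-1,1,132,0,0,0],
  ],
)

```text
time: 23.72
tool_pos: [0.652, 0.031, 0.0442]
tcp_rot: [0.001, 0.091, 0.996, 0.0]
ft_force: [0.4, 1.1, -1.0]
width: 0.258
```

>>> drive_tool(
  commands=[
    [40,0,0,0,0,0,0],
    [40,0,0,0,0,0,0],
    [40,0,0,0,0,0,0],
    [40,0,0,-5,0,0,0],
    [40,0,0,-30,0,0,0],
    [40,0,0,-70,0,0,0],
    [60,0,0,-110,0,0,0],
    [60,0,0,-150,0,0,0],
    [60,0,0,-165,0,0,0],
    [60,0,0,-165,0,0,0],
    [60,0,0,-165,0,0,0],
  ],
)

```text
time: 24.63
tool_pos: [0.6517, 0.0311, 0.2092]
tcp_rot: [0.001, 0.09, 0.996, 0.0]
ft_force: [-0.3, 0.2, -0.2]
width: 0.652
```

```bash
python3 look.py w17 open_blue open_orange; python3 -c "
from h import *
go(.45,.15,.33,169)"
```

```text
24.6333 [0.6517 0.0311 0.2092] 169.6
tip open_blue 0.92 [6.523e-01 3.050e-02 4.000e-04] [272. 181.]
tip open_orange 0.58 [0.6711 0.1335 0.0064] [382. 182.]
t 24.88 pos [0.6504 0.0309 0.2063] head 169.6 w 60.2 -> shift [ 218.9   80.9 -123.3] rot [-0.  -0.1  0.6]
```

View pics/w17.png

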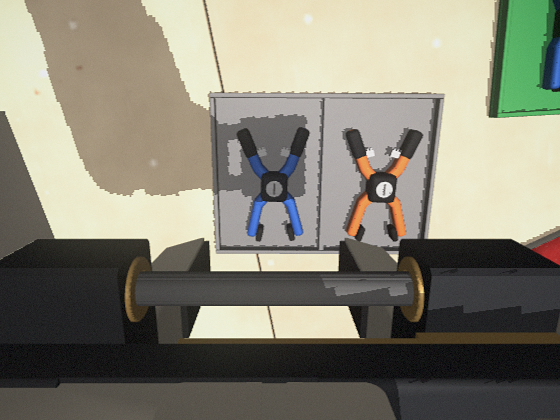

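Both open clamps lie in the grey bays, still open. I back off so I can take a final check with the fixed cameras.

>>> drive_tool(
  commands=[
    [60,25,10,-30,0,0,0],
    [60,55,20,-55,0,0,0],
    [60,85,30,-75,0,0,0],
    [60,115,42,-90,0,0,0],
    [60,145,54,-105,0,0,0],
    [60,175,66,-115,0,0,0],
    [60,205,76,-120,0,0,0],
    [60,219,81,-123,0,0,0],
    [60,219,81,-123,0,0,0],
  ],
)

```text
time: 25.63
tool_pos: [0.4476, 0.1524, 0.331]
tcp_rot: [-0.0, 0.088, 0.996, 0.001]
ft_force: [0.2, -0.1, -0.1]
width: 0.65
```

```bash
python3 - <<'E'
from h import *
ims=[]
for n in ['scene','side']:
    p,T=campose(n); im=viewer.get_image(n); ims.append(im[100:340,90:440])
    for t in ['tape','pot']:
        for r in finder.tip_of(n,t)[:1]: print(n,t,round(r['p'],2),(T[:3,:3]@r['at']+T[:3,3]).round(3))
    a=cv2.imread(f'pics/{n}0.png').astype(int); 
    for nm,X in [('tape',(.456,-.285,.01)),('pot',(.789,.218,.025))]:
        u,v=map(int,proj(p,T,X)); print(n,nm,(u,v),'diff',np.abs(a-im)[v-30:v+30,u-30:u+30].mean().round(1))
    cv2.imwrite(f'pics/{n}1.png',im)
cv2.imwrite('pics/fin.png',cv2.resize(np.hstack(ims),(800,274)))
E
```

```text
scene tape 0.87 [ 0.458 -0.285 -0.002]
scene pot 0.79 [0.789 0.216 0.002]
scene tape (358, 302) diff 0.9
scene pot (286, 157) diff 2.8
side tape 0.57 [ 0.456 -0.29   0.004]
side pot 0.58 [0.793 0.218 0.001]
side tape (310, 290) diff 3.9
side pot (329, 142) diff 6.5
```

View pics/side1.png

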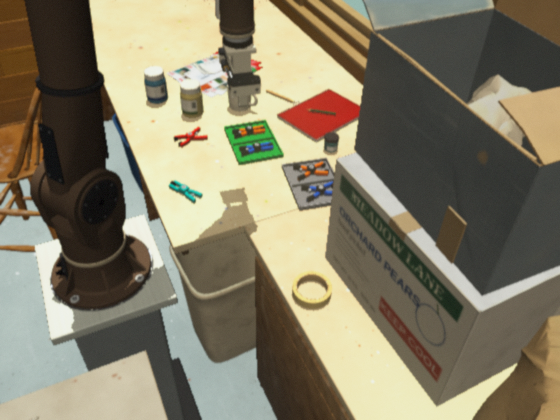

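View pics/scene1.png

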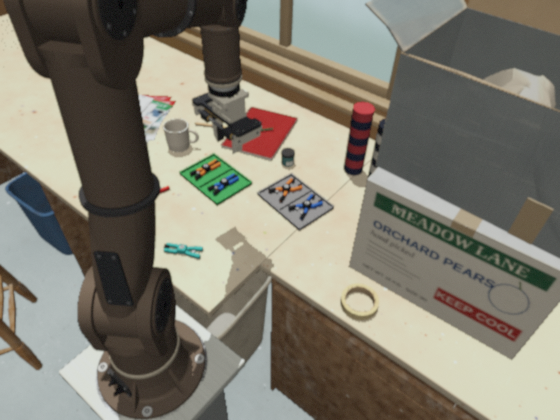

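All four clamps are in their trays. The tape (358,302), pot (288,157) and look-alikes haven't moved, and the arm is clear, so I hand the job in.

```bash
python3 -c "
from h import *
print(ctrl.job_done(), status.state()['time'])"
```

```text
the job is handed in; nothing more can be done
the job is handed in; nothing more can be done
```

All four clamps are sorted and the job is handed in, after about 26 s of the 106 s allowed. The two shut clamps (orange and blue) are in separate bays of the green tray, and the two open ones are in separate bays of the grey tray.

- **Grip on the open clamps:** I held them only by the top of the hub, above the arms, so the hinges were not pushed. They still look open in the close-up pictures taken after placing; I judged this by eye and did not measure the jaw angle.
- **Tape and pot:** the final fixed-camera measurements put both within about 5 mm of where they stood at the start, which is the measuring error, so I take them as not moved.
- **Look-alikes:** the turquoise and red clamps were not touched. The turquoise one shows in its place in both final pictures. The arm hides most of the red one in the scene view, so it is confirmed from the side view only.
- **Disagreements:** the grey tray's measured position differed by about 2 mm between views, which I allowed for in the last placement. Wrist force readings, taken at the end of each move, stayed within about 2 N.

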